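# Clear the board guard and hold it open for inspection

### The job

Someone left a fragile chip box on the closed guard of the board fixture: lift it off, squeezing it with no more than 15 N, and set it down flat, wholly on the rubber mat, without dropping it. Then raise the guard by its bar handle to 50 degrees from closed, so that the board can be inspected, and finish while still holding it there by the handle, because it falls shut if let go. Leave the jar and the spool where they stand.

Things in the scene. Friction and masses are not known exactly. Their poses are not given: they have to be found in the camera images.
- chip_box: Loose white plastic box with a small dark square on its top, 46 (its x) x 60 (its y) x 20.5 mm high, 50 to 100 g, fragile: cracks if squeezed hard. Origin at the centre of its underside, z up. It starts lying flat on the closed guard's plate.
- mat: Square black rubber mat, 150 x 150 x 3 mm, fixed flat on the bench to one side of the fixture (left or right). Origin at the centre of its underside, on the bench; x and y along its edges.
- fixture: Fixed board fixture: dark steel block 215 (its x) x 250 (its y) x 50 mm, its front face 100 mm to -x of the origin, with aluminium rails and side knobs out to 306 mm over all in y, a green circuit board on top and the hinged grey guard over it. Origin at bench level under its middle; x points from the handle side to the hinge side, roughly away from the robot.
- guard (a joint): Opening angle of the guard in rad: 0 closed (plate level), grows as the handle side rises; stop at 1.3. 50 degrees is 0.873. Nothing holds it: it falls shut under its own weight (0.35 to 0.6 kg, about 1.5 to 2.7 N at the handle).
- guard_hinge (a point): Point on the guard's hinge axis, mid width; the axis runs along the fixture's y, 100 mm to +x of the fixture's origin and 72 mm above the bench. The guard's plate (190 mm from axis to front edge, 210 mm wide, 4 mm thick, 12 mm skirt below its edges) has its top 4 mm above this point when closed.
- guard_handle (a point): Middle of the guard's handle: round steel bar, 12 mm thick, 138 mm long, parallel to the hinge axis and 245 mm from it, 73 mm above the bench when closed. It stands 55 mm out in front of the plate on 8 mm rods 65 mm either side of its middle, so fingers fit on both sides and can pinch it from above; it can turn between the fingers as the guard swings.
- parts_tray: Bystander: fixed black tray of chips, 120 x 130 x 18 mm, on the other side of the fixture from the mat. Origin at the centre of its underside.
- flux_jar: Bystander: loose amber jar, 48 mm diameter, 60 mm high. Origin at the centre of its underside.
- spool: Bystander: loose aluminium spool standing on end, 56 mm diameter, 44 mm high. Origin at the centre of its underside.
Mind the look-alikes: they are no part of the job. Of the things that look like the chip_box, the smaller one is meant. Several things look just like the mat: the one meant starts farthest to the robot's left.

How it is judged (in metres and radians):
On the way:
1. the chip box lies flat on the mat, let go, and the guard is still closed (contact force between chip_box and mat above 0.05 N and x of chip_box in the frame of mat between -0.052 and 0.052 m and y of chip_box in the frame of mat between -0.052 and 0.052 m and angle between chip_box's own z axis and vertical below 0.1 rad and contact force between chip_box and the fingers below 0.05 N and linear speed of chip_box below 0.02 m/s and value of joint guard below 0.1 rad), for 0.2 s.
At the end, for the whole second after the job is handed in: Fingers hold the guard still by its handle (TCP within 75 mm of the bar's middle, over 0.5 N, no loose thing touching it) at 50 +- 5 degrees; the chip box lies flat, still and untouched on the mat, its centre within 52 mm of the mat's along both edges (contact force between chip_box and mat above 0.05 N and x of chip_box in the frame of mat between -0.052 and 0.052 m and y of chip_box in the frame of mat between -0.052 and 0.052 m and angle between chip_box's own z axis and vertical below 0.1 rad and contact force between chip_box and the fingers below 0.05 N and linear speed of chip_box below 0.02 m/s and value of joint guard between 0.785 and 0.96 rad and velocity of joint guard between -0.1 and 0.1 rad/s and contact force between the fingers and fixture above 0.5 N and distance between the grasp point and guard_handle below 0.075 m and contact force between each of chip_box, flux_jar, spool and fixture below 0.05 N); the arm keeps its last pose, push and grip.
It fails at once if the chip box is squeezed too hard: well over 15 N a finger, counted as the sum over both fingers (contact force between the fingers and chip_box above 40 N).
It fails at once if the chip box is dropped: moves faster than 0.5 m/s while no finger touches it (contact force between the fingers and chip_box below 0.02 N and linear speed of chip_box above 0.5 m/s).
It fails at once if the jar is moved more than 30 mm (distance of flux_jar from where it was at the start of the episode above 0.03 m).
It fails at once if the spool is moved more than 30 mm (distance of spool from where it was at the start of the episode above 0.03 m).
It also fails if it takes over 64 s, if anything falls off the work surface, if the arm or the gripper's body presses on something with over 40 N, if the wrist force passes 120 N, or if a joint passes its speed limit or range.

### The arm

A 6-joint arm with a two-finger parallel gripper is mounted at the origin on the work surface. World frame = base frame: x ahead of the robot, y to its left, z up, the work surface at z = 0. Lengths are in mm, angles in rad, forces in N, time in s.
With the tool pointing down it reaches from about 350 to 875 mm from the base axis. Payload 4.2 kg.
Tool frame: the origin (TCP) lies between the finger pads, 19 mm behind the fingertips; this is the grasp point; z points along the fingers, y is the line along which they close (so a half turn about z gives the same grasp; the last joint's range is limited). The gripper opens to 85 mm and grips with 20 to 120 N. Pads are 22 mm wide; open, the fingers measure 114 mm over their backs; the gripper's body (76 mm by 85 mm) begins 54 mm behind the grasp point. The pads swing forward as they close: fully open they stand 13 mm farther back than shut.
Start: joints at [1.566, 0.385, 0.008, 0, -1.194, -0.259], TCP at [162.937, 603.366, 250.012] pointing down, gripper open.
Joint ranges: [-3.14, 3.14], [-1.21, 2.06], [-1.07, 1.41], [-3.16, 2.05], [-2.99, -0.16], [-3.1, 3.1]. Speed limits (rad/s): [2.79, 2.79, 3.14, 3.14, 3.14, 3.14].

### API

Orientations are given as a unit quaternion [x, y, z, w].
In Python, from bench import arm, viewer gives the robot as it stands. The module is installed in compiled form; this text tells all that it offers.
- The arm moves only by the shell command python3 -m jog [OPENING], which reads ROWS from standard input. ROWS is a JSON list that holds a single list of rows (three levels of brackets), with 1 to 10 rows, each of 6 numbers: dx, dy, dz in units of 25 mm, then a rotation vector rx, ry, rz in units of 0.1 rad; each row is the pose to reach, as a shift and turn from the pose commanded when the command began, along the tool's axes at that moment; what a row does not reach only later rows make up. A row lasts 1/10 s, in which the tool goes at most 50 mm and 0.15 rad, less where a joint would pass 70% of its speed; a pose out of reach is approached as far as the arm can. OPENING is the finger opening in mm, set as the command begins (- or left out keeps the last). The fingers move at their own pace and stop on an object; the grip force is fixed at half the most. Time passes only in rows, so rows that do not move let the fingers close. It prints the time, the measured TCP pose, the force, the opening and the grip force at its end. Input that does not fit is refused with a message, and nothing moves.
- arm.read_state(): the state, without advancing time (a new reading comes with each control period).
- viewer.get_image(name): name is "side" or "top" or "wrist"; returns (picture, depth): 480x640x3 uint8, blue, green, red; 480x640 float32, mm along the optical axis (not along the pixel's ray), 0 where there is no reading.
- viewer.get_calibration(name): a dict with "K" (3x3 intrinsics, pixels), "rvec" (rotation vector, rad) and "tvec" (3), from world to camera coordinates, as OpenCV has them. Camera axes: x right, y down, z forward; pixel columns grow to the right and rows downward; lengths in mm; the calibration is good to about 2 mm. A picture is of the moment at which its call begins: read the wrist's pose just before it. get_calibration takes no time and is no camera call; for the wrist camera it gives the pose at the moment of the call.
- arm.job_done(): hands the job in; it is judged then, once.
The state is a dict: "clock": time; "joints": joint angles; "joint_vel": joint speeds; "joint_efforts": joint torques, N m; "position": TCP position; "ee_rot": TCP orientation; "contact_force": force on the tool from outside, world axes, zero at the start; "wrist_torque": the same for the moment, N m; "gripper_width": finger opening in mm; "grasp_force": force on a finger pad.
Only numpy, scipy, OpenCV 4.12 (cv2) and the standard library are available. Lean on these libraries where they do the work, as an engineer would, in place of code of your own. Each camera call takes 0.05 s, during which the arm holds its last target. There are 200 camera calls.

## Working session

There is one attempt and no reset: what is moved stays moved. The work goes in short steps, Python scripts to look and compute and a shell command to move; the robot and the scene stay as the last step left them, time stands still between calls to the robot, and variables do not carry over. Pictures are saved under pics/ and viewed, at most 10 in all, crops included, and the job is handed in when it is done.

```bash
mkdir -p pics
cat > h.py <<'E'
import numpy as np, cv2
from bench import arm, viewer
from scipy.spatial.transform import Rotation as R
def grab(n):
    c=viewer.get_calibration(n); im,d=viewer.get_image(n); return im,d,c
def world(d,c):
    K=np.array(c["K"]); Rm=cv2.Rodrigues(np.array(c["rvec"],float))[0]; t=np.array(c["tvec"],float).ravel()
    v,u=np.mgrid[:480,:640]
    P=np.stack([(u-K[0,2])/K[0,0]*d,(v-K[1,2])/K[1,1]*d,d],-1)
    return (P-t)@Rm
E
python3 - <<'E'
from h import *
print(arm.read_state())
ims=[]
for n in("top","side"):
    im,d,c=grab(n); np.savez(f"{n}.npz",im=im,d=d,W=world(d,c)); cv2.imwrite(f"pics/{n}0.png",im)
    print(n,c)
E
```

```text
{'clock': 0.0, 'joints': array([ 1.56560703e+00,  3.85554440e-01,  6.62391743e-03, -5.41086860e-04,
       -1.19401720e+00, -2.58615879e-01]), 'joint_vel': array([-0.00126951, -0.00059674, -0.00141833, -0.00094228,  0.00080812,
        0.00123146]), 'joint_efforts': array([-4.81092920e-04, -3.92287624e+01,  1.88404083e+01,  4.18632209e+00,
       -4.59770745e-03,  4.38900244e-06]), 'position': array([162.79015909, 602.85258711, 248.91583808]), 'ee_rot': array([ 9.91299722e-01, -1.31619302e-01, -1.13501920e-04,  1.09885222e-03]), 'contact_force': array([-1.09207222,  0.71584272, -0.35335308]), 'wrist_torque': array([0.02749832, 0.0040894 , 0.0108944 ]), 'grasp_force': 0.0, 'gripper_width': 85.10032877875844}
top {'K': array([[490.82080082,   0.        , 306.75719387],
       [  0.        , 490.82080082, 236.25673167],
       [  0.        ,   0.        ,   1.        ]]), 'rvec': array([ 2.13324757, -2.16881606,  0.18095321]), 'tvec': array([ -99.34718538,  586.2361593 , 1105.34487858])}
side {'K': array([[561.53504607,   0.        , 314.78703541],
       [  0.        , 561.53504607, 245.69399182],
       [  0.        ,   0.        ,   1.        ]]), 'rvec': array([ 2.02918456, -0.57603651,  0.34905155]), 'tvec': array([-580.12879708,  163.07197727, 1271.41491427])}
```

View pics/top0.png

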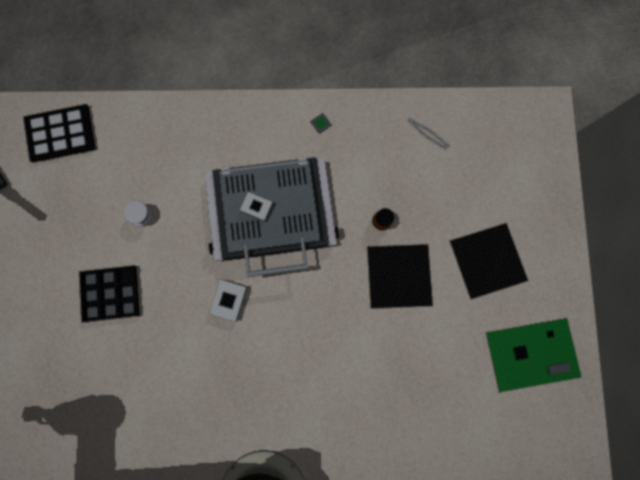

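View pics/side0.png

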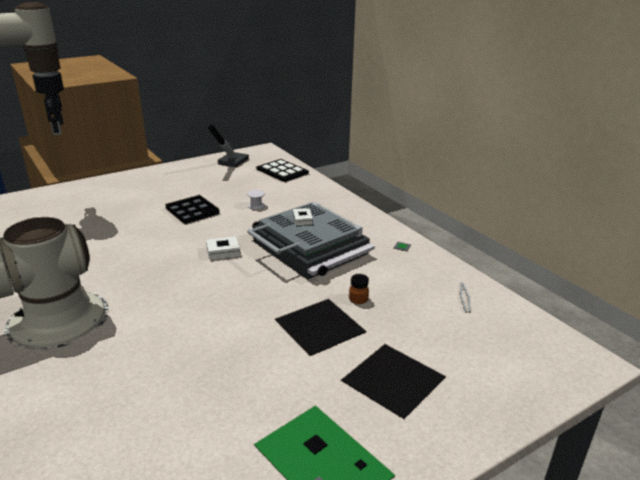

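Seen from above, robot-left is image-left.
- **Box candidates:** (257,206) on the guard and (229,300) on the bench. The first fits because it is smaller and lies on the guard.
- **Mat candidates:** (400,276) and (488,260). The first fits because it is farther to the robot's left.
- **Bystanders:** spool at (137,213), jar at (384,218).

I'll measure these and confirm in a crop.

Run:
```python
from h import *
z=np.load("top.npz"); im,W,d=z["im"],z["W"],z["d"]
hsv=cv2.cvtColor(im,cv2.COLOR_BGR2HSV)
def fit(mask,roi,name):
    m=np.zeros_like(mask); x0,y0,x1,y1=roi; m[y0:y1,x0:x1]=mask[y0:y1,x0:x1]
    n,l,s,c=cv2.connectedComponentsWithStats(m.astype(np.uint8)); k=1+np.argmax(s[1:,4]); mm=(l==k)&(d>0)
    P=W[mm]; zm=np.median(P[:,2]); r=cv2.minAreaRect(P[np.abs(P[:,2]-zm)<15][:,:2].astype(np.float32)); print(name,s[k],"c",np.round(r[0],1),np.round(r[1],1),round(r[2],1),"z",round(zm,1), "mean",P[:,:2].mean(0).round(1))
g=im.max(2)
fit(g<40,(360,235,440,315),"mat")
fit(g<40,(440,215,535,305),"mat2")
fit((g>130)&(W[...,2]>85),(235,185,280,225),"box")
fit((W[...,2]>12),(205,275,250,325),"bigbox")
fit((W[...,2]>20),(365,195,405,235),"jar")
fit((W[...,2]>20),(120,195,155,228),"spool")
# board / plate / handle
P=W; r=(slice(150,280),slice(200,345))
pl=np.zeros(d.shape,bool); pl[r]=True
q=W[pl&(W[...,2]>68)&(W[...,2]<84)]
print("z hist",np.histogram(W[pl][:,2],bins=range(-5,110,8)))
fit((W[...,2]>55)&(W[...,2]<90),(238,262,320,280),"handle")
fit((W[...,2]>66),(205,155,335,280),"guard+handle")
# handle rods extents
b=(W[...,2]>50); 
crop=cv2.resize(im[140:330,190:450],None,fx=3,fy=3,interpolation=cv2.INTER_CUBIC); cv2.imwrite("pics/crop1.png",crop)
```

```text
mat [ 368  245   64   63 3620] c [ 491.7 -331.2] [145.7 146.5] 1.4 z 2.8 mean [ 491. -331.]
mat2 [ 451  224   76   74 3538] c [ 525.3 -549.9] [145.2 148.3] 16.3 z 2.8 mean [ 524.6 -549.5]
box [242 194  28  24 242] c [648.7   6.5] [54.3 40.1] 66.0 z 96.5 mean [648.6   6.6]
bigbox [ 209  279   38   43 1033] c [439.5  78.5] [65.2 84.8] 72.8 z 28.2 mean [439.2  77.8]
jar [373 208  21  22 358] c [ 625.6 -290.7] [41.3 41.6] 86.2 z 58.7 mean [ 622.6 -288.6]
spool [123 201  24  23 435] c [649.1 294.8] [54.2 53.6] 87.4 z 43.9 mean [648.7 294.3]
z hist (array([6410,  683,   48,   33,  509, 1027, 1329,  515,   29, 2342, 5163,
         21,  494,   50]), array([ -5,   3,  11,  19,  27,  35,  43,  51,  59,  67,  75,  83,  91,
        99, 107]))
handle [245 262  63  15 370] c [508.6 -38.1] [ 31.9 139.3] 1.2 z 77.4 mean [504.9 -33.7]
guard+handle [ 219  157  101  120 8108] c [627.2 -24.6] [260.6 210.2] 6.6 z 76.2 mean [644.8 -22.3]
```

View pics/crop1.png

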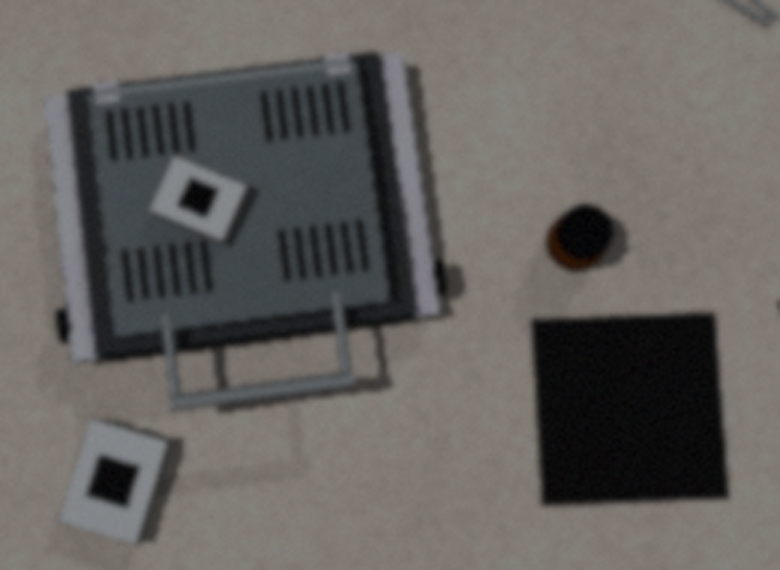

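The crop (3x, offset 190,140) confirms the picks. The smaller box lies on the guard, at crop (198,198). The larger one, at crop (113,480), sits on the bench and is a decoy. The mat is at crop (630,408). Next I work out the move to a point above the box.

```bash
cat >> h.py <<'E'
def row(p,yaw_y=None,tilt=0):
    """shift (tool axes) and rotvec from measured pose to world p with tool y along yaw_y deg, tool down; half-turn as nearest"""
    s=arm.read_state(); R0=R.from_quat(s["ee_rot"]); sh=R0.inv().apply(np.array(p,float)-s["position"])
    rv=np.zeros(3); 
    if yaw_y is not None:
        best=None
        for a in (yaw_y,yaw_y+180):
            a=np.deg2rad(a); y=np.array([np.cos(a),np.sin(a),0]); z=np.array([0,0,-1.]); x=np.cross(y,z)
            v=(R0.inv()*R.from_matrix(np.c_[x,y,z])).as_rotvec()
            if best is None or np.linalg.norm(v)<best: best=np.linalg.norm(v); rv=v
    print("t",round(s["clock"],2),"shift",sh.round(1),"rot",rv.round(4),"f",s["contact_force"].round(1),"w",round(s["gripper_width"],1),"gf",round(s["grasp_force"],1),"j6",s["joints"].round(2))
E
python3 -c "
from h import *
row((620,-5,260),156)"
```

```text
t 0.1 shift [600.  467.6 -10. ] rot [ 1.7000e-03  1.3000e-03 -1.4159e+00] f [ 0.3  0.3 -0.1] w 85.2 gf 0.0 j6 [ 1.57  0.39  0.01 -0.   -1.19 -0.26]
```

The manual's scale: shifts go in units of 25 mm and turns go in units of 0.1 rad. Converting my numbers, 300 mm is 12, 234 mm is 9.36, 0.86 rad is 8.6.

```bash
echo '[[[12, 9.36, -0.2, 0, 0, 8.6], [12, 9.36, -0.2, 0, 0, 8.6], [12, 9.36, -0.2, 0, 0, 8.6], [12, 9.36, -0.2, 0, 0, 8.6], [12, 9.36, -0.2, 0, 0, 8.6], [12, 9.36, -0.2, 0, 0, 8.6], [12, 9.36, -0.2, 0, 0, 8.6], [12, 9.36, -0.2, 0, 0, 8.6], [12, 9.36, -0.2, 0, 0, 8.6]]]' | python3 -m jog 85
python3 -c "
from h import *
row((620,-5,260),156)"
```

```text
clock: 1.0
position: [392.8, 296.3, 254.8]
ee_rot: [0.845, -0.535, -0.0, 0.001]
contact_force: [0.1, 0.6, 0.1]
gripper_width: 84.9
grasp_force: 0.0
t 1.0 shift [369.5 -76.5  -5.1] rot [ 6.000e-04 -9.000e-04  8.609e-01] f [0.1 0.6 0.1] w 84.9 gf 0.0 j6 [ 0.98  0.15 -0.3  -0.   -1.12 -0.54]
```

In the tool's units: 370 mm is 14.8, -76 mm is -3.04, 0.861 rad is 8.61.

```bash
echo '[[[14.8, -3.04, -0.2, 0, 0, 8.61], [14.8, -3.04, -0.2, 0, 0, 8.61], [14.8, -3.04, -0.2, 0, 0, 8.61], [14.8, -3.04, -0.2, 0, 0, 8.61], [14.8, -3.04, -0.2, 0, 0, 8.61], [14.8, -3.04, -0.2, 0, 0, 8.61], [14.8, -3.04, -0.2, 0, 0, 8.61], [14.8, -3.04, -0.2, 0, 0, 8.61], [14.8, -3.04, -0.2, 0, 0, 8.61], [14.8, -3.04, -0.2, 0, 0, 8.61]]]' | python3 -m jog
python3 - <<'E'
from h import *
row((620,-5,260),156)
im,d,c=grab("wrist"); np.savez("wrist.npz",im=im,d=d,W=world(d,c)); cv2.imwrite("pics/wrist1.png",im)
E
```

```text
clock: 2.0
position: [619.9, -1.4, 259.0]
ee_rot: [-0.546, 0.838, 0.0, -0.001]
contact_force: [-0.1, -0.4, -0.1]
gripper_width: 84.9
grasp_force: 0.0
t 2.0 shift [ 3.3 -1.6 -1. ] rot [ 0.0016 -0.0007  0.0041] f [-0.1 -0.4 -0.1] w 84.9 gf 0.0 j6 [ 0.26  0.37  0.01 -0.   -1.21 -0.67]
```

View pics/wrist1.png

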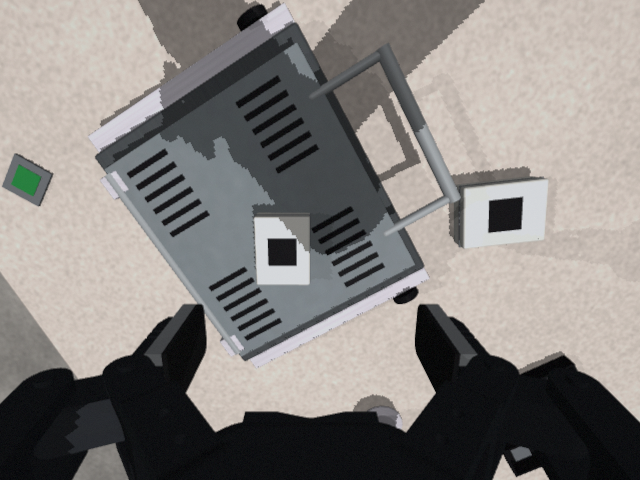

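The wrist view shows the box at (282,250), aligned with the fingers. The handle bar runs from (382,50) to (455,198), the spool is at (378,408) and the decoy at (505,214). I'll measure the box and handle from depth.

Run:
```python
from h import *
z=np.load("wrist.npz"); W,d=z["W"],z["d"]
def rect(roi,zl,zh,n):
    x0,y0,x1,y1=roi; m=np.zeros(d.shape,bool); m[y0:y1,x0:x1]=True
    P=W[m&(d>0)&(W[...,2]>zl)&(W[...,2]<zh)]
    r=cv2.minAreaRect(P[:,:2].astype(np.float32)); print(n,len(P),np.round(r[0],1),np.round(r[1],1),round(r[2],2),"zmed",np.median(P[:,2]).round(1),"mean",P.mean(0).round(1)); return P
rect((230,190,340,300),90,105,"box")
P=rect((365,35,465,205),68,90,"bar")
# bar axis: fit line robustly
l=cv2.fitLine(P[:,:2].astype(np.float32),cv2.DIST_HUBER,0,.01,.01).ravel(); print("bar line",l, np.degrees(np.arctan2(l[1],l[0])))
Q=rect((100,20,430,360),72,80,"plate")
print("bar ztop",np.percentile(P[:,2],[90,97]))
row((649,6.5,99),156)
```

```text
box 3802 [648.8   6. ] [61.1 46.5] 66.18 zmed 96.2 mean [648.3   4.7  96.1]
bar 3296 [535.8 -35.9] [ 74.7 138.1] 6.1 zmed 77.3 mean [513.  -39.7  77. ]
bar line [ 1.03779234e-01 -9.94600356e-01  5.07849701e+02 -4.29013748e+01] -84.04316
plate 51407 [627.9 -25.3] [260.2 210.3] 6.51 zmed 75.8 mean [645.5 -35.8  75.8]
bar ztop [79.03442831 79.61954432]
t 2.05 shift [-18.5 -24.2 160.4] rot [ 0.0012 -0.0004  0.0054] f [-0.2 -0.6  0.1] w 85.1 gf 0.0 j6 [ 0.26  0.37  0.01 -0.   -1.21 -0.67]
```

Box is at (648.8, 6.0), with its 46 mm side along 156°. The bar is at (504.6, -39.4), and the fixture yaw is 6.4°. I'll centre over the box and descend.

In the tool's units: 160 mm is 6.4, -24 mm is -0.96, 0.007 rad is 0.07.

```bash
echo '[[[-0.72, -0.96, 1.6, 0, 0, 0.07], [-0.72, -0.96, 3.2, 0, 0, 0.07], [-0.72, -0.96, 4.4, 0, 0, 0.07], [-0.72, -0.96, 5.2, 0, 0, 0.07], [-0.72, -0.96, 5.8, 0, 0, 0.07], [-0.72, -0.96, 6.2, 0, 0, 0.07], [-0.72, -0.96, 6.4, 0, 0, 0.07], [-0.72, -0.96, 6.4, 0, 0, 0.07], [-0.72, -0.96, 6.4, 0, 0, 0.07]]]' | python3 -m jog 85
echo '[[[0, 0, 0, 0, 0, 0], [0, 0, 0, 0, 0, 0], [0, 0, 0, 0, 0, 0], [0, 0, 0, 0, 0, 0], [0, 0, 0, 0, 0, 0]]]' | python3 -m jog 52
python3 - <<'E'
from h import *
row((648.8,6,98),156.2)
im,d,c=grab("wrist"); np.savez("wrist.npz",im=im,d=d,W=world(d,c)); cv2.imwrite("pics/wrist2.png",im)
E
```

```text
clock: 2.95
position: [649.7, 5.7, 101.0]
ee_rot: [-0.544, 0.839, -0.0, 0.001]
contact_force: [0.5, -0.3, -0.3]
gripper_width: 85.2
grasp_force: 0.0
clock: 3.45
position: [649.3, 5.2, 100.1]
ee_rot: [-0.544, 0.839, -0.0, 0.0]
contact_force: [0.3, -0.1, 0.9]
gripper_width: 52.2
grasp_force: 0.0
t 3.45 shift [-0.6  0.8  2.1] rot [-0.0001  0.0001 -0.0057] f [ 0.3 -0.1  0.9] w 52.2 gf 0.0 j6 [ 0.26  0.56 -0.11  0.   -0.9  -0.68]
```

View pics/wrist2.png

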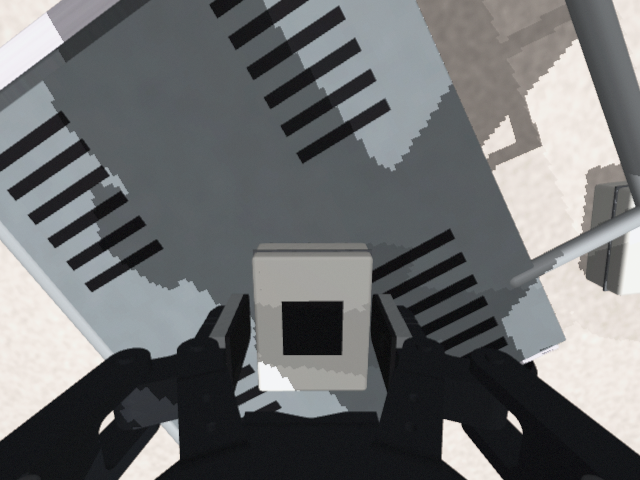

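The box sits between the pads with its dark square at (313,328), and the gaps on both sides are about equal. I'll go down 2 mm and close in small steps while watching the force.

In the tool's units: 1.5 mm is 0.06, -0.5 mm is -0.02, -0.004 rad is -0.04.

```bash
echo '[[[-0.02, 0.02, 0.06, 0, 0, -0.04], [-0.02, 0.02, 0.06, 0, 0, -0.04], [-0.02, 0.02, 0.06, 0, 0, -0.04]]]' | python3 -m jog 48
echo '[[[0, 0, 0, 0, 0, 0], [0, 0, 0, 0, 0, 0]]]' | python3 -m jog 46.8
echo '[[[0, 0, 0, 0, 0, 0], [0, 0, 0, 0, 0, 0]]]' | python3 -m jog 46.2
```

```text
clock: 3.8
position: [648.9, 5.9, 98.4]
ee_rot: [-0.545, 0.838, 0.0, -0.0]
contact_force: [-0.1, -1.3, -0.4]
gripper_width: 48.0
grasp_force: 0.0
clock: 4.0
position: [649.0, 5.9, 98.5]
ee_rot: [-0.545, 0.838, -0.0, 0.0]
contact_force: [-0.8, -0.3, 1.0]
gripper_width: 46.6
grasp_force: 0.0
clock: 4.2
position: [649.0, 5.9, 98.5]
ee_rot: [-0.545, 0.838, -0.0, 0.0]
contact_force: [0.2, -0.7, 0.4]
gripper_width: 46.1
grasp_force: 0.0
```

```bash
echo '[[[0, 0, 0, 0, 0, 0], [0, 0, 0, 0, 0, 0]]]' | python3 -m jog 45.8 | grep gr
echo '[[[0, 0, 0, 0, 0, 0], [0, 0, 0, 0, 0, 0]]]' | python3 -m jog 45.5 | grep gr
```

```text
gripper_width: 45.5
grasp_force: 4.8
gripper_width: 45.9
grasp_force: 11.8
```

```bash
echo '[[[0, 0, 0, 0, 0, 0], [0, 0, 0, 0, 0, 0]]]' | python3 -m jog 45.6 | grep gr
echo '[[[0, 0, -0.12, 0, 0, 0], [0, 0, -0.32, 0, 0, 0], [0, 0, -0.6, 0, 0, 0], [0, 0, -1, 0, 0, 0], [0, 0, -1, 0, 0, 0]]]' | python3 -m jog
python3 - <<'E'
from h import *
for yw in (1.4,91.4): row((491.7,-331.2,124),yw)
E
```

```text
gripper_width: 45.6
grasp_force: 11.8
clock: 5.3
position: [650.3, 6.1, 125.9]
ee_rot: [-0.546, 0.838, -0.001, 0.002]
contact_force: [0.1, -1.0, -1.0]
gripper_width: 45.9
grasp_force: 11.7
t 5.3 shift [372.6   8.6   1.1] rot [-0.0041  0.0013 -0.4409] f [ 0.1 -1.  -1. ] w 45.9 gf 11.7 j6 [ 0.26  0.53 -0.09  0.   -0.95 -0.67]
t 5.3 shift [372.6   8.6   1.1] rot [-0.002   0.004   1.1299] f [ 0.1 -1.  -1. ] w 45.9 gf 11.7 j6 [ 0.26  0.53 -0.09  0.   -0.95 -0.67]
```

Held at 11.7 N and lifted. I'll carry it over the mat with soft ramps.

In the tool's units: 140 mm is 5.6, 60 mm is 2.4.

```bash
echo '[[[0.4, 0, -0.2, 0, 0, 0], [1.2, 0.04, -0.4, 0, 0, 0], [2.4, 0.04, -0.6, 0, 0, 0], [4, 0.08, -0.6, 0, 0, 0], [5.6, 0.12, -0.6, 0, 0, 0], [7.2, 0.16, -0.6, 0, 0, 0], [8.8, 0.2, -0.6, 0, 0, 0], [10.4, 0.24, -0.6, 0, 0, 0], [12, 0.28, -0.6, 0, 0, 0], [13.2, 0.32, -0.6, 0, 0, 0]]]' | python3 -m jog
echo '[[[0.68, 0.04, 0, 0, 0, 0], [1.2, 0.04, 0, 0, 0, 0], [1.52, 0.04, 0.2, 0, 0, 0], [1.68, 0.04, 0.6, 0, 0, 0], [1.68, 0.04, 1.2, 0, 0, 0], [1.68, 0.04, 2, 0, 0, 0], [1.68, 0.04, 2.8, 0, 0, 0], [1.68, 0.04, 3.4, 0, 0, 0], [1.68, 0.04, 3.8, 0, 0, 0], [1.68, 0.04, 3.8, 0, 0, 0]]]' | python3 -m jog
python3 - <<'E'
from h import *
row((491.7,-331.2,25.5),156)
im,d,c=grab("side"); W=world(d,c)
cv2.imwrite("pics/side1.png",cv2.resize(im[240:420,240:460],None,fx=3,fy=3))
E
```

```text
clock: 6.3
position: [505.2, -295.2, 138.8]
ee_rot: [-0.544, 0.839, 0.0, -0.0]
contact_force: [0.1, 0.3, 0.3]
gripper_width: 45.8
grasp_force: 11.7
clock: 7.3
position: [489.3, -329.5, 41.4]
ee_rot: [-0.546, 0.838, 0.002, -0.001]
contact_force: [0.3, -0.1, 0.1]
gripper_width: 45.5
grasp_force: 11.6
t 7.3 shift [ 0.6 -2.9 15.9] rot [ 0.0041 -0.0001  0.0028] f [ 0.3 -0.1  0.1] w 45.5 gf 11.6 j6 [-0.32  0.55 -0.32 -0.   -0.71 -0.1 ]
```

View pics/side1.png

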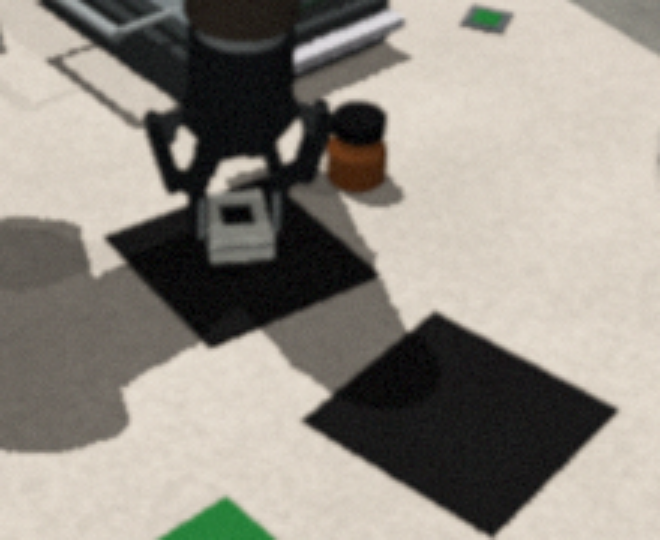

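The box (crop 238,225) hangs level in the fingers over the left mat. The jar at (358,147) stays clear. I'll lower it slowly to contact.

```bash
echo '[[[0, -0.08, 0.16, 0, 0, 0], [0, -0.08, 0.32, 0, 0, 0], [0, -0.08, 0.44, 0, 0, 0], [0, -0.08, 0.52, 0, 0, 0], [0, -0.08, 0.56, 0, 0, 0], [0, -0.08, 0.56, 0, 0, 0], [0, -0.08, 0.56, 0, 0, 0]]]' | python3 -m jog
echo '[[[0, 0, 0.02, 0, 0, 0], [0, 0, 0.04, 0, 0, 0], [0, 0, 0.04, 0, 0, 0]]]' | python3 -m jog
```

```text
clock: 8.05
position: [492.0, -331.4, 29.6]
ee_rot: [-0.545, 0.838, -0.0, 0.0]
contact_force: [0.1, 0.1, -0.4]
gripper_width: 45.6
grasp_force: 11.7
clock: 8.35
position: [491.9, -331.3, 28.5]
ee_rot: [-0.545, 0.838, 0.0, -0.0]
contact_force: [0.7, 0.5, -1.3]
gripper_width: 45.8
grasp_force: 11.7
```

```bash
echo '[[[0, 0, 0.028, 0, 0, 0], [0, 0, 0.056, 0, 0, 0], [0, 0, 0.056, 0, 0, 0]]]' | python3 -m jog | sed -n '2p;4p'
echo '[[[0, 0, 0.02, 0, 0, 0], [0, 0, 0.04, 0, 0, 0], [0, 0, 0.04, 0, 0, 0]]]' | python3 -m jog| sed -n '2p;4p'
echo '[[[0, 0, 0.016, 0, 0, 0], [0, 0, 0.028, 0, 0, 0], [0, 0, 0.028, 0, 0, 0]]]' | python3 -m jog| sed -n '2p;4p'
```

```text
position: [491.8, -331.3, 27.0]
contact_force: [-0.5, 0.1, -1.1]
position: [491.9, -331.4, 26.0]
contact_force: [-0.1, 0.0, -1.1]
position: [491.9, -331.4, 25.6]
contact_force: [-0.8, 0.9, 0.7]
```

```bash
echo '[[[0, 0, 0.012, 0, 0, 0], [0, 0, 0.02, 0, 0, 0], [0, 0, 0.02, 0, 0, 0]]]' | python3 -m jog| sed -n '2p;4p;6p'
echo '[[[0, 0, 0, 0, 0, 0], [0, 0, 0, 0, 0, 0]]]' | python3 -m jog 46.2 | tail -2
echo '[[[0, 0, 0, 0, 0, 0], [0, 0, 0, 0, 0, 0], [0, 0, 0, 0, 0, 0]]]' | python3 -m jog 52 | tail -2
echo '[[[0, 0, 0, 0, 0, 0], [0, 0, 0, 0, 0, 0], [0, 0, 0, 0, 0, 0], [0, 0, 0, 0, 0, 0]]]' | python3 -m jog 65 | tail -3
echo '[[[0, 0, -0.12, 0, 0, 0], [0, 0, -0.4, 0, 0, 0], [0, 0, -1, 0, 0, 0], [0, 0, -2, 0, 0, 0], [0, 0, -3.4, 0, 0, 0], [0, 0, -5, 0, 0, 0], [0, 0, -5.6, 0, 0, 0], [0, 0, -5.6, 0, 0, 0]]]' | python3 -m jog
python3 - <<'E'
from h import *
row((504.6,-39.4,165),6.4)
im,d,c=grab("wrist"); W=world(d,c); cv2.imwrite("pics/wrist3.png",im)
m=(W[...,2]>15)&(W[...,2]<40)&(d>0)&(np.hypot(W[...,0]-492,W[...,1]+331)<60)
P=W[m]; r=cv2.minAreaRect(P[:,:2].astype(np.float32)); print(r,np.percentile(P[:,2],[5,50,95]),len(P))
E
```

```text
position: [492.0, -331.4, 25.6]
contact_force: [-2.1, 1.5, 5.6]
grasp_force: 12.3
gripper_width: 46.2
grasp_force: 0.0
gripper_width: 52.1
grasp_force: 0.0
contact_force: [0.2, 0.4, 0.0]
gripper_width: 64.9
grasp_force: 0.0
clock: 11.25
position: [493.5, -332.1, 169.0]
ee_rot: [-0.546, 0.838, -0.003, 0.002]
contact_force: [-0.7, -0.4, -0.6]
gripper_width: 64.8
grasp_force: 0.0
t 11.25 shift [-272.1  108.3    3.2] rot [-0.0077 -0.002  -0.5283] f [-0.7 -0.4 -0.6] w 64.8 gf 0.0 j6 [-0.32  0.4  -0.19  0.   -0.98 -0.1 ]
((492.1763000488281, -331.84197998046875), (59.88740158081055, 46.5513916015625), 66.09610748291016) [21.86868195 23.25692876 24.37145809] 4449
```

View pics/wrist3.png

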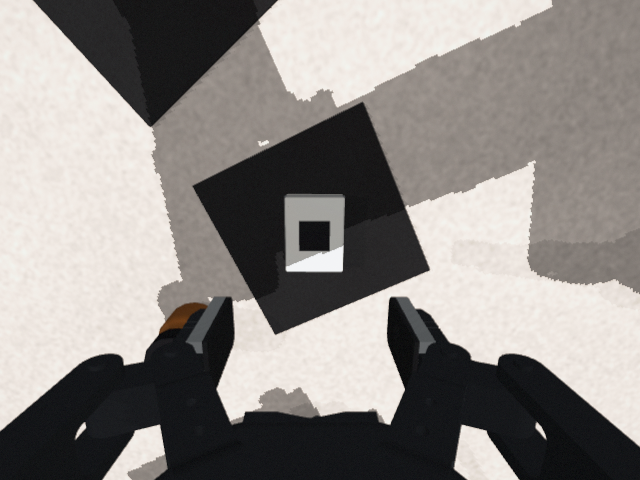

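The box lies flat in the middle of the mat: (310,235) in the image, measured centre (492.2, -331.8), top at about 23 mm. Next is the handle.

In the tool's units: -260 mm is -10.4, -235 mm is -9.4, -0.528 rad is -5.28.

```bash
echo '[[[-0.8, 0.32, 0, 0, 0, -0.8], [-2.4, 0.96, 0, 0, 0, -2], [-4.2, 1.68, 0, 0, 0, -3.2], [-6, 2.4, 0, 0, 0, -4.2], [-7.8, 3.12, 0, 0, 0, -5], [-9.4, 3.76, 0, 0, 0, -5.28], [-10.4, 4.16, 0.12, 0, 0, -5.28], [-10.88, 4.32, 0.12, 0, 0, -5.28], [-10.88, 4.32, 0.12, 0, 0, -5.28], [-10.88, 4.32, 0.12, 0, 0, -5.28]]]' | python3 -m jog 32
python3 - <<'E'
from h import *
im,d,c=grab("wrist"); W=world(d,c); cv2.imwrite("pics/wrist4.png",im)
m=(W[...,2]>66)&(W[...,2]<85)&(d>0)&(W[...,0]<560)
P=W[m]; P=P[np.hypot(P[:,0]-504,P[:,1]+39)<85]; r=cv2.minAreaRect(P[:,:2].astype(np.float32)); print(r,len(P))
a=np.deg2rad(6.4); ex=np.array([np.cos(a),np.sin(a)])
u=P[:,:2]@ex; print("front u",np.percentile(u,[.5,2]),"predicted front",np.array([504.6,-39.4])@ex-6)
row((504.6,-39.4,74),6.4)
E
```

```text
clock: 12.3
position: [502.9, -39.4, 161.3]
ee_rot: [0.745, -0.667, -0.0, 0.001]
contact_force: [-0.1, 0.4, -0.3]
gripper_width: 31.8
grasp_force: 0.0
((532.5833129882812, -36.06879425048828), (67.36451721191406, 138.265869140625), 6.492310523986816) 6235
front u [491.54468869 491.7820527 ] predicted front 491.06341607950776
t 12.35 shift [-0.3 -1.7 87.5] rot [ 0.0011 -0.0002 -0.0018] f [-1.2  0.1  1. ] w 31.7 gf 0.0 j6 [ 0.24  0.27 -0.41  0.   -0.89 -0.13]
```

View pics/wrist4.png

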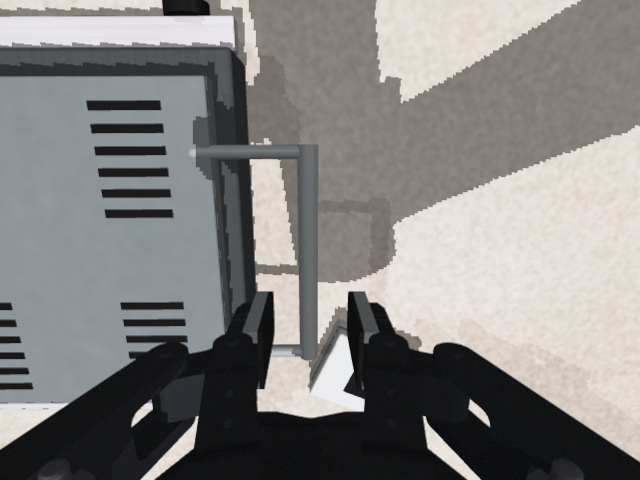

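The bar (column 309, rows 145-358) is centred between the pads, and my measurement repeats to 0.5 mm. I'll descend and grip.

In the tool's units: 87 mm is 3.48, 83 mm is 3.32.

```bash
echo '[[[0, -0.06, 0.6, 0, 0, 0], [0, -0.06, 1.6, 0, 0, 0], [0, -0.06, 2.4, 0, 0, 0], [0, -0.06, 3, 0, 0, 0], [0, -0.06, 3.32, 0, 0, 0], [0, -0.06, 3.48, 0, 0, 0], [0, -0.06, 3.48, 0, 0, 0], [0, -0.06, 3.48, 0, 0, 0]]]' | python3 -m jog
echo '[[[0, 0, 0, 0, 0, 0], [0, 0, 0, 0, 0, 0], [0, 0, 0, 0, 0, 0], [0, 0, 0, 0, 0, 0], [0, 0, 0, 0, 0, 0], [0, 0, 0, 0, 0, 0]]]' | python3 -m jog 0
python3 -c "
from h import *
row((504.6,-39.4,73),6.4)"
```

```text
clock: 13.15
position: [505.3, -39.0, 75.6]
ee_rot: [0.745, -0.667, 0.0, -0.001]
contact_force: [0.1, -0.1, -0.8]
gripper_width: 32.1
grasp_force: 0.0
clock: 13.75
position: [504.4, -38.8, 75.7]
ee_rot: [0.745, -0.667, -0.0, 0.0]
contact_force: [-2.4, -0.5, 6.0]
gripper_width: 9.8
grasp_force: 58.6
t 13.75 shift [ 0.6 -0.1  2.7] rot [ 0.0004 -0.0002 -0.0004] f [-2.4 -0.5  6. ] w 9.8 gf 58.6 j6 [ 0.24  0.39 -0.5   0.   -0.68 -0.13]
```

Gripped at 59 N. Now I'll raise along the arc (radius 245; toward the hinge is tool -y, up is tool -z).

```bash
echo '[[[0, 0, -0.16, 0, 0, 0], [0, -0.012, -0.48, 0, 0, 0], [0, -0.036, -0.856, 0, 0, 0], [0, -0.084, -1.28, 0, 0, 0], [0, -0.148, -1.7, 0, 0, 0], [0, -0.232, -2.12, 0, 0, 0], [0, -0.332, -2.536, 0, 0, 0], [0, -0.452, -2.948, 0, 0, 0], [0, -0.592, -3.352, 0, 0, 0], [0, -0.592, -3.352, 0, 0, 0]]]' | python3 -m jog
python3 - <<'E'
from h import *
row((504.6,-39.4,73),6.4)
E
```

```text
clock: 14.75
position: [519.0, -37.1, 160.1]
ee_rot: [0.745, -0.667, -0.001, 0.0]
contact_force: [-5.4, 1.7, -0.5]
gripper_width: 9.6
grasp_force: 58.6
t 14.75 shift [ 0.7 14.4 87.1] rot [ 0.0013  0.0002 -0.001 ] f [-5.4  1.7 -0.5] w 9.6 gf 58.6 j6 [ 0.24  0.3  -0.37 -0.   -0.9  -0.13]
```

```bash
echo '[[[0, -0.12, -0.32, 0, 0, 0], [0, -0.328, -0.788, 0, 0, 0], [0, -0.52, -1.172, 0, 0, 0], [0, -0.72, -1.548, 0, 0, 0], [0, -1.18, -2.268, 0, 0, 0], [0, -1.7, -2.948, 0, 0, 0], [0, -2.28, -3.576, 0, 0, 0], [0, -2.6, -3.88, 0, 0, 0], [0, -2.908, -4.156, 0, 0, 0], [0, -2.908, -4.156, 0, 0, 0]]]' | python3 -m jog
python3 - <<'E'
from h import *
row((504.6,-39.4,73),6.4)
im,d,c=grab("side"); cv2.imwrite("pics/side2.png",cv2.resize(im[140:380,180:480],None,fx=2.5,fy=2.5))
t,dt,ct=grab("top"); W=world(dt,ct); np.savez("t2.npz",d=dt,W=W)
a=np.deg2rad(6.4); ex=np.array([np.cos(a),np.sin(a)]); ey=np.array([-ex[1],ex[0]])
H=np.array([504.6,-39.4])+245*ex
for n,(dd,cc) in {"top":(dt,ct),"side":(d,c)}.items():
    Wn=world(dd,cc); q=Wn[...,:2]-H; u=-(q@ex); v=q@ey; zz=Wn[...,2]-72
    m=(dd>0)&(np.abs(v)<95)&(u>20)&(u<125)&(zz>20)&(zz<170)&(np.hypot(u,zz)>40)&(np.hypot(u,zz)<185)
    th=np.degrees(np.arctan2(zz[m],u[m])); r=np.hypot(u,zz)[m]
    print(n,m.sum(),"angle",np.percentile(th,[10,25,50,75,90]).round(1))
E
```

```text
clock: 15.75
position: [591.0, -28.9, 266.8]
ee_rot: [0.746, -0.666, -0.0, 0.001]
contact_force: [-12.0, 3.5, 10.1]
gripper_width: 9.6
grasp_force: 59.0
t 15.75 shift [  0.7  86.8 193.9] rot [ 0.0011 -0.0004  0.0001] f [-12.    3.5  10.1] w 9.6 gf 59.0 j6 [ 0.22  0.32 -0.05  0.   -1.2  -0.11]
top 710 angle [50.7 50.9 51.4 52.2 53.6]
side 334 angle [48.  48.5 48.9 49.2 49.3]
```

View pics/side2.png

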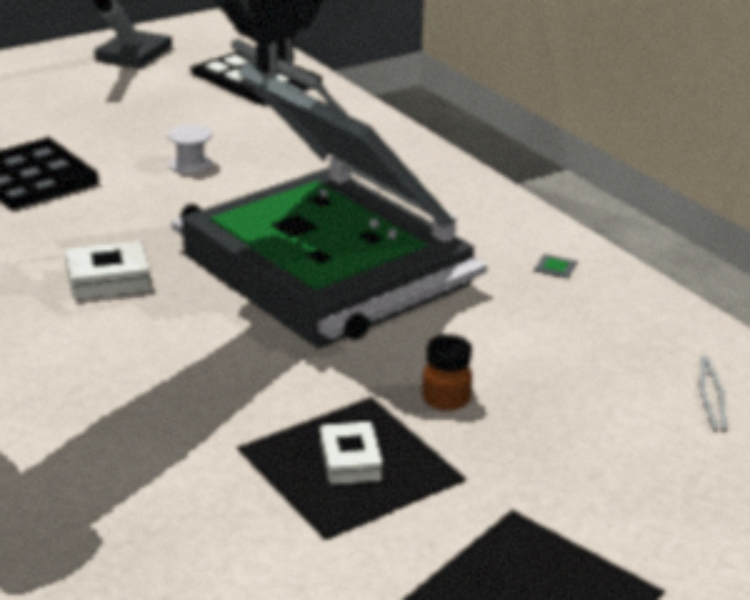

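The guard is open at about 50°, with the bar in the fingers at crop (275,55). The box lies flat on the mat at (350,450), and jar and spool stand where they were. I'll let it settle, check steadiness and hand in.

```bash
echo '[[[0, 0, 0, 0, 0, 0], [0, 0, 0, 0, 0, 0], [0, 0, 0, 0, 0, 0], [0, 0, 0, 0, 0, 0], [0, 0, 0, 0, 0, 0]]]' | python3 -m jog
python3 - <<'E'
from h import *
dt,c=None,None
im,d,c=grab("top"); W=world(d,c)
a=np.deg2rad(6.4); ex=np.array([np.cos(a),np.sin(a)]); ey=np.array([-ex[1],ex[0]]); H=np.array([504.6,-39.4])+245*ex
q=W[...,:2]-H; u=-(q@ex); v=q@ey; zz=W[...,2]-72
m=(d>0)&(np.abs(v)<95)&(u>20)&(u<125)&(zz>20)&(zz<170)&(np.hypot(u,zz)<185)
x,y=u[m],zz[m]; l=cv2.fitLine(np.c_[x,y].astype(np.float32),cv2.DIST_HUBER,0,.01,.01).ravel()
ang=np.degrees(np.arctan(l[1]/l[0])); print("plate slope",ang,"via offset",np.median(np.degrees(np.arctan2(y,x)-np.arcsin(4/np.hypot(x,y)))))
E
```

```text
clock: 16.35
position: [590.3, -29.0, 266.2]
ee_rot: [0.746, -0.667, -0.0, 0.001]
contact_force: [-10.4, 4.5, 10.1]
gripper_width: 9.5
grasp_force: 58.9
plate slope 49.370335 via offset 49.33867638759659
```

The angle measures 49.4° and is steady, so I'm handing in.

```bash
python3 -c "
from bench import arm
print(arm.job_done())"
```

```text
the job is handed in; nothing more can be done
None
```

I set the chip box flat on the middle of the left mat with a squeeze of about 12 N, then raised the guard to about 49.4° and handed in at about 16 s while still holding it by the handle; the judge's result was not shown.

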